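# Cover the finished specimen and lift the polisher's arm off its ball

## Robot

A 7-joint arm with a two-finger parallel gripper is mounted at the origin on the work surface. World frame = base frame: x ahead of the robot, y to its left, z up, the work surface at z = 0. Lengths are in m, angles in degrees, forces in N, time in s.
With the tool pointing down it reaches from about 0.4 to 0.85 m from the base axis. Payload 10.4 kg.
Tool frame: the origin (TCP) lies between the finger pads; the fingertips stand 22 mm ahead of it and the grasp point (between the pads) lies 3 mm ahead of it; z points along the fingers, y is the line along which they close (so a half turn about z gives the same grasp; the last joint's range is limited). The gripper opens to 87 mm and grips with 3 to 60 N. Pads are 19 mm wide; open, the fingers measure 117 mm over their backs; the gripper's body (75 mm by 190 mm) begins 51 mm behind the grasp point.
Start: joints at [64.538, 19.034, -3.707, 83.658, 1.238, 77.344, -5.071], TCP at [0.256, -0.57, 0.245] pointing down, gripper open.
Joint ranges: [-148.97, 148.97], [-28.65, 121.19], [-84.17, 76.75], [9.2, 138.47], [-72.65, 252.65], [3.7, 117.97], [-149.18, 149.18]. Speed limits (degrees/s): [127.2, 127.2, 159.86, 159.86, 180, 180, 180].

## Interface

Orientations are given as [roll, pitch, yaw] about the fixed x, y, z axes, in that order (R = Rz(yaw) Ry(pitch) Rx(roll)).
In Python, from station import ctrl gives the robot as it stands.
- The arm moves only by the shell command python3 -m jog 'ROWS'. ROWS is JSON, a list of rows, each a list of 3 entries, a list of its own where there are three numbers: the shift along the tool's x, y, z in mm, then the turn, a rotation vector about the tool's x, y, z in rad, then the opening, from 0 (shut) to 1 (fully open). A call has 1 to 8 rows; each row is the pose to reach, as a shift and turn from the pose commanded when the call began, along the tool's axes at that moment; what a row does not reach only later rows make up. A row lasts 1/12 s, in which the tool goes at most 41.7 mm and 7.16 degrees, less where a joint would pass 70% of its speed; a pose out of reach is approached as far as the arm can. A call with a gripper value outside its range is refused whole. The fingers move at their own pace and stop on an object; the grip force is fixed at half the most. Time passes only in rows, so rows that repeat a pose let the fingers close. It gives the time, the measured TCP pose, the force, the opening and the grip force at its end, in the units of the state.
- ctrl.read_state(): the state, without advancing time (a new reading comes with each control period).
- ctrl.read_camera(name): name is "side" or "top" or "wrist"; returns the picture (400x640x3 uint8, blue, green, red); there is no depth.
- ctrl.camera_info(name): a dict with "fov_y" (degrees; the focal length in pixels is half the picture's height over the tangent of half this angle, whatever the lens; pixels are square), "cx", "cy" (the principal point, pixels), "rvec" (rotation vector, rad) and "tvec" (3), from world to camera coordinates, as OpenCV has them; the wrist camera has in their place "tool_from_camera" (4x4, takes a point from camera to tool coordinates, whose origin is the TCP and whose axes are the flange's). Camera axes: x right, y down, z forward; pixel columns grow to the right and rows downward; lengths in m; the calibration is good to about 2 mm. A picture is of the moment at which its call begins: read the wrist's pose just before it. camera_info takes no time and is no camera call.
- ctrl.close_job(): hands the job in; it is judged then, once.
Trained networks look in the newest picture that a camera, given by its name, has taken for a name from the list of things; names that differ only in an ending like _2 or _b are one class to them, and where a whole thing is asked for, a point or a joint stands for the part that bears it (a point fixed in the world has none). Each returns a list of dicts, best first, with "conf" (0 to 1); they miss things now and then, are a little off and sometimes report something else, mostly with a low value. They report only what shows in the picture. A call takes as long as a camera call.
- ctrl.find_in(camera, query): "at" ([x, y, z] in m, in world coordinates, good to about 4 mm: the middle of the surface that is visible of it).
The state is a dict: "t": time; "joints": joint angles; "joint_velocities": joint speeds; "joint_torque": joint torques, N m; "position": TCP position; "tcp_rot": TCP orientation; "wrist_force": force on the tool from outside, world axes, zero at the start; "moment": the same for the moment, N m; "width": finger opening in m; "grasp_force": force on a finger pad.
Only numpy, scipy, OpenCV 4.12 (cv2) and the standard library are available. Lean on these libraries where they do the work, as an engineer would, in place of code of your own. Each camera call takes 0.05 s, during which the arm holds its last target. There are 200 camera calls.

## Task

On the small bench polisher, the loading arm is still latched onto the ball of the workholder. First set the loose steel cover on the steel dish with the finished specimen, fully home and level, so that no grit falls in; only then pull the arm's side latch out by its knob against its spring, lift the arm off the ball without wrenching it against the latch, and finish while holding the arm up with its coupler at least 6 cm above where it sat - do not let go of it. Leave the cover on and everything else where it is.

Things in the scene. Friction and masses are not known exactly. Their poses are not given: they have to be found in the camera images.
- polisher: Bench polisher, fixed: white housing 300 x 200 mm (its x, y), deck 95 mm high, bowl 156 mm across, rim 108 mm high, centred 60 mm to -x. Origin: centre of the underside. x runs from the arm's coupler to its hinge, y to the side where the latch knob sticks out. On the right half of the bench, coupler end roughly towards the robot, yaw -0.35 to 0.35.
- holder: Steel workholder that stands in the middle of the bowl, fixed: a puck of 44 mm diameter with an upright stud that carries a ball of 25 mm diameter. Origin: on the ball's vertical axis at bench height; the ball's centre is 157 mm above it.
- overarm_hinge (a point): Middle of the arm's hinge pin, at the polisher's far end: level, along the polisher's y, 175 mm from the ball's axis and 175 mm above the bench. Does not move with the arm. Two lugs beside it reach 16 mm higher.
- overarm (a joint): Angle of the loading arm about its hinge (rad): 0 = down on the ball, on a stop; grows as the coupler end rises, to 1.0. No spring, hardly any friction: it falls when let go. Bar 26 mm wide, 10 thick; weight disc 50 mm across, 58 mm from the hinge, top 17 mm above the pin. Arm, coupler and latch weigh about 0.65 kg; lifting at the knob takes 3 to 5 N.
- coupler: Steel coupler at the nose of the arm, an inverted channel 50 mm long and 46 mm wide that sits over the ball and turns with the arm. Origin: above the ball's centre at the height of the hinge pin when the arm is down (so 175 mm from the hinge); its x, y, z match the polisher's at overarm = 0. Its top is 14 mm above the origin.
- latch (a joint): Travel of the latch (m): 0 = shut, a forked steel plate in the coupler that embraces the stud under the ball. It slides out along the coupler's +y to a stop at 0.020. Spring: 6 N at 0, 11 N at 0.020; it snaps back when let go. The ball can leave from 0.014 on, so pull it to the stop and keep it there until the coupler is above the ball.
- knob (a point): Middle of the latch's black pull knob; moves with latch and arm. Cylinder along the coupler's y, 20 mm diameter, 30 long, with a flange 30 mm across, 6 thick at its outer end. At overarm = latch = 0 it is 61 mm (+y) from the ball's axis, 143 mm above the bench, 38 mm off the coupler's side. Pinch from above, closing along the polisher's x; round, it turns in the fingers as the arm rises.
- dish: Open stainless dish, loose, 0.25 kg: 86 mm across the rim, 38 mm high, inner diameter at the rim 79 mm, a small white specimen mount inside. Origin: centre of the underside. It stands in front of the robot on the left half of the bench.
- cover: Loose stainless cover, 0.12 kg, knob up on the bench near the dish: disc 93 mm across, 4 thick; below it a round spigot 73 mm across, 7 deep; on it a grip post 22 mm across, 34 high. Origin: centre of the spigot's underside; the disc's underside is 7 mm, its top 11, the post's top 45 mm above. Seated, the disc lies on the rim, the origin 31 mm above the dish's.
- tweezers: Bystander, leave it where it is: steel tweezers, 125 mm long, 8 mm high, between the dish and the cover. Origin: middle, on the bench.
- spare_mount: Bystander, leave it where it is: white round specimen mount, 30 mm across, 12 mm high, on the bench. Origin: centre of the underside.
- beaker: Bystander, leave it where it is: small white plastic beaker, 50 mm across, 70 mm high. Origin: centre of the underside.
- wash_bottle: Bystander, leave it where it is: white wash bottle, 60 mm across, 172 mm high. Origin: centre of the underside.
- slide_box: Bystander, leave it where it is: closed grey slide box 100 x 85 x 30 mm. Origin: centre of the underside.
- mouse: Bystander, leave it where it is: grey computer mouse 105 x 58 x 30 mm. Origin: centre of the underside.
- screwdriver: Bystander, leave it where it is: screwdriver with green handle, 160 mm long. Origin: middle, on the bench.
- jar: Bystander, leave it where it is: small closed amber jar, 50 mm across, 55 mm high. Origin: centre of the underside.

How it is judged (in metres and radians):
On the way, in this order (a step that is already met when the one before it is completed fails the run):
1. the cover is seated on the dish, level, and let go, with the arm still down (horizontal distance between cover and dish below 0.006 m and z of cover in the frame of dish between 0.029 and 0.0332 m and angle between the z axis of cover and the z axis of dish, either way round below 0.05 rad and angle between cover's own z axis and vertical below 0.06 rad and height (world z) of dish below 0.006 m and linear speed of cover below 0.02 m/s and contact force between the fingers and cover below 0.3 N and value of joint overarm below 0.04 rad), for 0.2 s.
2. the latch is pulled out clear of the ball with the arm still down on it (value of joint latch above 0.0135 m and value of joint overarm below 0.05 rad), for 0.1 s.
At the end, for the whole second after the job is handed in: The fingers hold the arm still (1 N or more on coupler or latch) at 0.32 rad or more, its coupler 55 mm or more above where it sat; the cover lies on the rim of the upright dish, centred within 6 mm, down within about 2 mm and level within 0.05 rad (horizontal distance between cover and dish below 0.006 m and z of cover in the frame of dish between 0.029 and 0.0332 m and angle between the z axis of cover and the z axis of dish, either way round below 0.05 rad and angle between cover's own z axis and vertical below 0.06 rad and height (world z) of dish below 0.006 m and value of joint overarm above 0.32 rad and velocity of joint overarm between -0.1 and 0.1 rad/s and contact force between the fingers and coupler above 1 N and contact force between coupler and holder below 0.5 N and linear speed of cover below 0.02 m/s); the arm keeps its last pose, push and grip.
It fails at once if the arm is raised while the dish is uncovered (value of joint overarm above 0.08 rad and horizontal distance between cover and dish above 0.012 m).
It fails at once if the arm is wrenched against the shut latch (30 N between latch and ball) (contact force between coupler and holder above 30 N).
It fails at once if a bystander or the dish is moved by more than 30 mm (distance of any of tweezers, spare_mount, beaker, wash_bottle, slide_box, mouse, screwdriver, jar, dish from where it was at the start of the episode above 0.03 m).
It also fails if it takes over 51 s, if anything falls off the work surface, if the arm or the gripper's body presses on something with over 40 N, if the wrist force passes 120 N, or if a joint passes its speed limit or range.

## Working session

There is one attempt and no reset: what is moved stays moved. The work goes in short steps, Python scripts to look and compute and a shell command to move; the robot and the scene stay as the last step left them, time stands still between calls to the robot, and variables do not carry over. Pictures are saved under pics/ and viewed, at most 10 in all, crops included, and the job is handed in when it is done.

```bash
ls; mkdir -p pics; cat > h.py <<'E'
import numpy as np, cv2
from scipy.spatial.transform import Rotation as R
from station import ctrl
def pose():
    s=ctrl.read_state(); return np.array(s["position"]), R.from_euler('xyz',s["tcp_rot"],degrees=True)
def to(p):  # tool-frame shift (mm) of world target p
    P,Q=pose(); return np.round(Q.inv().apply(np.array(p)-P)*1000,1)
def ray(cam,u,v,z):
    i=ctrl.camera_info(cam); f=200/np.tan(np.radians(i["fov_y"])/2)
    d=np.array([(u-i["cx"])/f,(v-i["cy"])/f,1])
    if "rvec" in i:
        Rm=cv2.Rodrigues(np.array(i["rvec"]))[0]; o=-Rm.T@np.array(i["tvec"]).ravel(); d=Rm.T@d
    else:
        P,Q=pose(); T=np.array(i["tool_from_camera"]); d=Q.apply(T[:3,:3]@d); o=P+Q.apply(T[:3,3])
    return o+d*(z-o[2])/d[2]
def proj(cam,p):
    i=ctrl.camera_info(cam); f=200/np.tan(np.radians(i["fov_y"])/2); p=np.array(p,float)
    if "rvec" in i: c=cv2.Rodrigues(np.array(i["rvec"]))[0]@p+np.array(i["tvec"]).ravel()
    else:
        P,Q=pose(); T=np.array(i["tool_from_camera"]); c=T[:3,:3].T@(Q.inv().apply(p-P)-T[:3,3])
    return np.round([c[0]/c[2]*f+i["cx"],c[1]/c[2]*f+i["cy"]],1)
E
python3 - <<'E'
from h import *
s=ctrl.read_state(); print(s)
for c in ["top","side"]:
    cv2.imwrite(f"pics/{c}1.png",ctrl.read_camera(c)); i=ctrl.camera_info(c); print(c,i)
    for q in ["dish","cover","knob","coupler","holder","polisher","tweezers","wash_bottle","beaker","slide_box","jar","mouse","spare_mount","screwdriver"]:
        print(q,[(np.round(d["at"],3).tolist(),round(d["conf"],2)) for d in ctrl.find_in(c,q)[:2]])
print(ctrl.camera_info("wrist"))
E
```

```text
pics
{'t': 0.0, 'joints': array([64.53775566, 19.07171775, -3.70845552, 83.7059881 ,  1.23816536,
       77.34583795, -5.07133291]), 'joint_velocities': array([ 0.02229068, -0.00217853,  0.00971269,  0.00756114,  0.05156308,
        0.01649277,  0.03708616]), 'joint_torque': array([-4.02359456e-04, -6.23262191e+01,  2.40930822e-02, -3.89891982e+01,
       -6.13602321e-02,  3.98428214e-02,  1.77697561e-04]), 'position': array([ 0.25572997, -0.56987933,  0.24375695]), 'tcp_rot': array([-1.79916443e+02,  4.10362879e-03,  2.41693812e+01]), 'wrist_force': array([ 0.12011668, -0.83709224,  0.23838184]), 'moment': array([-0.01406557, -0.03723941, -0.01739728]), 'grasp_force': 0.0, 'width': 0.0870746744628547}
top {'fov_y': 57.48624713925779, 'cx': 317.3638080562261, 'cy': 205.79651483629948, 'rvec': array([ 2.16506554, -2.10594668,  0.2094389 ]), 'tvec': array([-0.02812891,  0.5384736 ,  1.28503046])}
dish [([0.572, -0.178, 0.176], 0.71), ([0.436, 0.165, 0.001], 0.63)]
cover [([0.621, 0.254, 0.01], 0.77)]
knob [([0.541, -0.137, 0.15], 0.68)]
coupler [([0.536, -0.166, 0.171], 0.72)]
holder [
[... 1025 characters left out ...]
ox [([0.522, 0.44, 0.03], 0.61), ([0.526, -0.169, 0.116], 0.28)]
jar [([0.376, 0.068, 0.036], 0.96)]
mouse [([0.268, -0.426, 0.022], 0.88)]
spare_mount [([0.533, 0.106, 0.012], 0.61)]
screwdriver [([0.309, 0.35, 0.021], 0.84), ([0.27, -0.432, 0.023], 0.66)]
{'fov_y': 58.68010602969197, 'cx': 312.89635128881537, 'cy': 199.36836470260246, 'tool_from_camera': array([[-6.38266489e-04, -9.70208396e-01, -2.42271048e-01,
         6.60317019e-02],
       [ 9.99999769e-01, -6.76328487e-04,  7.39388235e-05,
         2.07209440e-04],
       [-2.35590878e-04, -2.42270944e-01,  9.70208603e-01,
        -1.40274140e-01],
       [ 0.00000000e+00,  0.00000000e+00,  0.00000000e+00,
         1.00000000e+00]])}
```

View pics/top1.png

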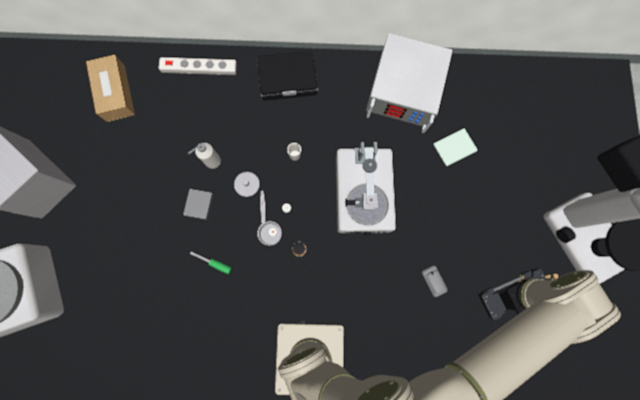

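View pics/side1.png

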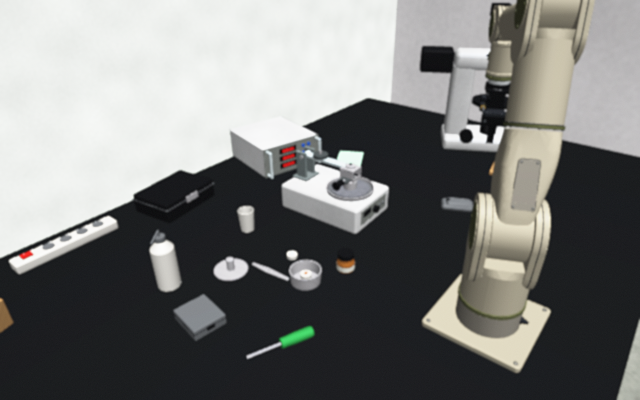

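The top view shows the cover at about (246,184), the dish at (269,233), the coupler at (370,200) and the knob at (354,202). The side view agrees. The cover lies near (0.62, 0.26) and the dish near (0.435, 0.165). I'm moving towards the cover with the tool turned to yaw 90.

```bash
python3 -m jog '[[[232,-216,-60],[0,0,-0.96],1],[[232,-216,-60],[0,0,-0.96],1],[[232,-216,-60],[0,0,-0.96],1],[[232,-216,-60],[0,0,-0.96],1],[[232,-216,-60],[0,0,-0.96],1],[[232,-216,-60],[0,0,-0.96],1],[[232,-216,-60],[0,0,-0.96],1],[[232,-216,-60],[0,0,-0.96],1]]'
python3 - <<'E'
from h import *
P,Q=pose(); print(P,to([.58,.19,.30]), (R.from_euler('xyz',[180,0,90],degrees=True).inv()*Q).inv().as_rotvec(), ctrl.read_state()["joints"].round(1))
E
```

```text
t: 2.17
position: [0.3804, -0.2748, 0.3056]
tcp_rot: [179.9, 0.0, 79.7]
wrist_force: [0.2, 0.2, 1.0]
width: 0.0873
grasp_force: 0.0
[ 0.3804153  -0.27482686  0.3056282 ] [493.  113.3   5.5] [ 0.00122572  0.00073985 -0.17970073] [ 51.6  -1.4 -20.8  99.7  -0.5  81.5  20.6]
```

```bash
python3 -m jog '[[[320,75,0],[0,0,-0.18],1],[[320,75,0],[0,0,-0.18],1],[[320,75,0],[0,0,-0.18],1],[[320,75,0],[0,0,-0.18],1],[[320,75,0],[0,0,-0.18],1],[[320,75,0],[0,0,-0.18],1],[[320,75,0],[0,0,-0.18],1],[[320,75,0],[0,0,-0.18],1]]'
python3 -m jog '[[[130,140,0],[0,0,0],1],[[130,140,0],[0,0,0],1],[[130,140,0],[0,0,0],1],[[130,140,0],[0,0,0],1],[[130,140,0],[0,0,0],1],[[130,140,0],[0,0,0],1],[[130,140,0],[0,0,0],1]]'
python3 - <<'E'
from h import *
print(ctrl.read_state()["tcp_rot"], ctrl.read_state()["joints"].round(1))
cv2.imwrite("pics/w1.png",ctrl.read_camera("wrist"))
for q in ["dish","cover","tweezers"]:
    print(q,[(np.round(d["at"],3).tolist(),round(d["conf"],2)) for d in ctrl.find_in("wrist",q)[:2]])
E
```

```text
t: 2.83
position: [0.5134, 0.0247, 0.305]
tcp_rot: [179.9, -0.0, 89.5]
wrist_force: [0.8, 0.1, -0.3]
width: 0.0871
grasp_force: 0.0
t: 3.42
position: [0.6542, 0.1523, 0.3034]
tcp_rot: [-179.9, -0.1, 89.6]
wrist_force: [0.6, 0.0, -0.3]
width: 0.0872
grasp_force: 0.0
[-1.79897293e+02 -5.31402805e-02  8.96047652e+01] [ 10.1  29.4 -41.9  68.3  19.   89.1 -28.7]
dish []
cover [([0.625, 0.261, 0.011], 0.8)]
tweezers [([0.539, 0.192, 0.01], 0.55)]
```

View pics/w1.png

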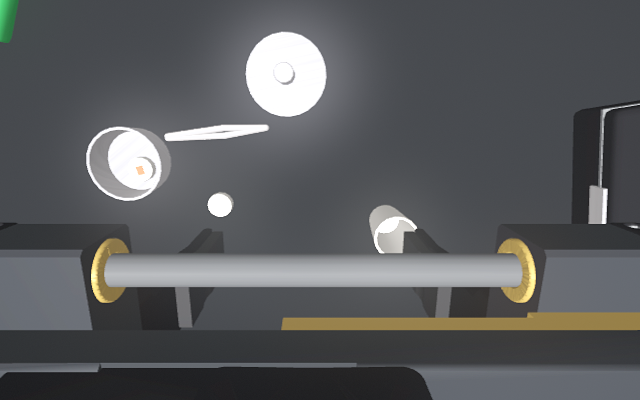

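The wrist view shows the cover disc at about (286,74), with its post top at (284,72), and the dish rim at about (127,163). I'll overlay circles of the known sizes to refine both.

```bash
python3 - <<'E'
from h import *
im=cv2.imread("pics/w1.png"); g=cv2.cvtColor(im,cv2.COLOR_BGR2GRAY)
c0=ray("wrist",286,74,.009); d0=ray("wrist",128,163,.036)
print(c0,ray("wrist",284,72,.045),d0)
# refine: maximise gradient along projected circle of known radius/height
gb=cv2.GaussianBlur(g,(3,3),0).astype(float)
gr=np.hypot(cv2.Sobel(gb,cv2.CV_64F,1,0),cv2.Sobel(gb,cv2.CV_64F,0,1))
P,Q=pose(); i=ctrl.camera_info("wrist"); f=200/np.tan(np.radians(i["fov_y"])/2); T=np.array(i["tool_from_camera"])
a=np.linspace(0,2*np.pi,120)
def circ(x,y,z,r):
    p=np.c_[x+r*np.cos(a),y+r*np.sin(a),0*a+z]; c=(Q.inv().apply(p-P)-T[:3,3])@T[:3,:3]
    return c[:,:2]/c[:,2:]*f+[i["cx"],i["cy"]]
from scipy.ndimage import map_coordinates as mc
def fit(p,zr):
    best=(-1,)
    for x in np.arange(-.014,.0141,.001):
        for y in np.arange(-.014,.0141,.001):
            s=sum(np.minimum(mc(gr,circ(p[0]+x,p[1]+y,z,r).T[::-1],order=1),200).mean() for z,r in zr)
            if s>best[0]: best=(s,p[0]+x,p[1]+y)
    return best
C=fit(c0,[(.011,.0465)]);K=fit(c0,[(.045,.011)]);D=fit(d0,[(.038,.043)]);print(C,K,D)
big=cv2.resize(im[20:220,60:340],None,fx=2.8,fy=2.8,interpolation=cv2.INTER_CUBIC)
for x,y,z,r in [(*C[1:],.011,.0465),(*K[1:],.045,.011),(*D[1:],.038,.043)]:
    cv2.polylines(big,[np.int32((circ(x,y,z,r)-[60,20])*2.8)],True,(0,0,255),1)
cv2.imwrite("pics/o1.png",big)
E
```

```text
[0.62450814 0.25627661 0.009     ] [0.62492154 0.25494457 0.045     ] [0.44090186 0.15833684 0.036     ]
(np.float64(200.0), np.float64(0.6235081439139916), np.float64(0.2542766078143468)) (np.float64(98.73100807346142), np.float64(0.6255081439139916), np.float64(0.2532766078143468)) (np.float64(200.0), np.float64(0.4359018614562634), np.float64(0.1563368401489597))
```

View pics/o1.png

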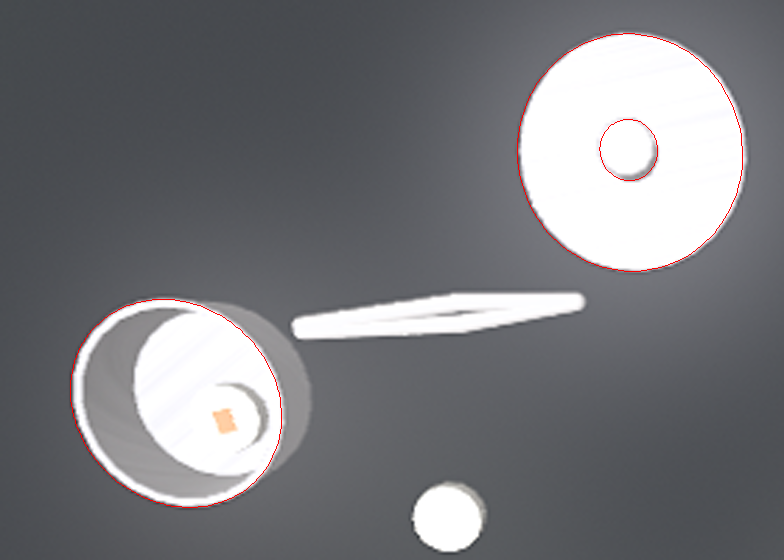

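The overlay fits: cover at (0.624,0.254), dish at (0.436,0.156). Next I go above the post and down.

```bash
python3 - <<'E'
from h import *
print(to([.6245,.254,.11]))
E
```

```text
[104.4 -30.7 195.1]
```

```bash
python3 -m jog '[[[104,-30,195],[0,0,0],1],[[104,-30,195],[0,0,0],1],[[104,-30,195],[0,0,0],1],[[104,-30,195],[0,0,0],1],[[104,-30,195],[0,0,0],1],[[104,-30,195],[0,0,0],1],[[104,-30,195],[0,0,0],1],[[104,-30,195],[0,0,0],1]]'
python3 - <<'E'
from h import *
print(to([.6245,.254,.039]))
cv2.imwrite("pics/w2.png",ctrl.read_camera("wrist"))
E
```

```text
t: 4.28
position: [0.6258, 0.2539, 0.111]
tcp_rot: [179.9, 0.0, 89.4]
wrist_force: [0.5, -0.2, 0.0]
width: 0.0869
grasp_force: 0.0
[ 0.1 -1.4 72. ]
```

View pics/w2.png

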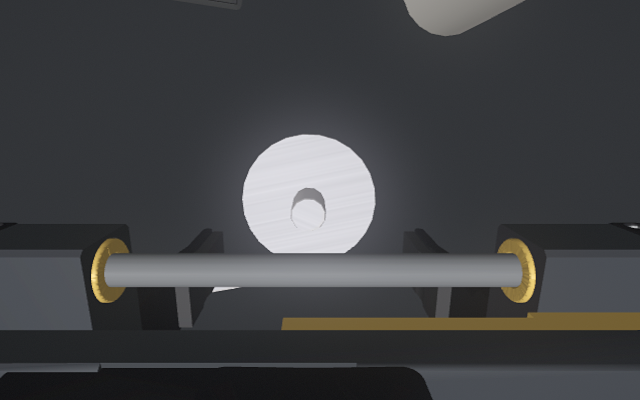

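The post top is at about (308,214), and the disc spans columns 242–376 with its upper edge at row 133.

```bash
python3 - <<'E'
from h import *
print(ray("wrist",308,214,.045),ray("wrist",309,133,.011)-[0,.0465,0],ray("wrist",242,201,.011),ray("wrist",376,201,.011))
E
python3 -m jog '[[[0,-1,36],[0,0,0],1],[[0,-1,72],[0,0,0],1],[[0,-1,72],[0,0,0],1],[[0,-1,72],[0,0,0],0],[[0,-1,72],[0,0,0],0],[[0,-1,72],[0,0,0],0],[[0,-1,72],[0,0,0],0],[[0,-1,72],[0,0,0],0]]'
```

```text
[0.624416   0.25841561 0.045     ] [0.6254549  0.25828741 0.011     ] [0.57790162 0.25848248 0.011     ] [0.67173547 0.25729817 0.011     ]
t: 5.0
position: [0.6248, 0.2552, 0.0392]
tcp_rot: [179.9, -0.0, 89.5]
wrist_force: [0.3, -0.0, 0.1]
width: 0.0614
grasp_force: 0.0
```

```bash
python3 -m jog '[[[3,0,0],[0,0,0],0],[[3,0,0],[0,0,0],0],[[3,0,0],[0,0,0],0],[[3,0,0],[0,0,0],0],[[3,0,0],[0,0,0],0],[[3,0,0],[0,0,0],0],[[3,0,0],[0,0,0],0],[[3,0,0],[0,0,0],0]]'
python3 -m jog '[[[3,0,0],[0,0,0],0],[[3,0,0],[0,0,0],0],[[3,0,-30],[0,0,0],0],[[3,0,-60],[0,0,0],0],[[3,0,-90],[0,0,0],0],[[3,0,-90],[0,0,0],0]]'
```

```text
t: 5.67
position: [0.6239, 0.258, 0.0374]
tcp_rot: [-180.0, 0.0, 89.5]
wrist_force: [-1.7, -0.7, -0.2]
width: 0.021
grasp_force: 30.0
t: 6.17
position: [0.6264, 0.263, 0.1342]
tcp_rot: [179.5, -0.2, 89.5]
wrist_force: [1.3, 1.0, -0.5]
width: 0.0212
grasp_force: 30.0
```

```bash
python3 -m jog '[[[-190,-186,-66],[0,0,0],0],[[-190,-186,-66],[0,0,0],0],[[-190,-186,-66],[0,0,0],0],[[-190,-186,-66],[0,0,0],0],[[-190,-186,-66],[0,0,0],0],[[-190,-186,-66],[0,0,0],0],[[-190,-186,-66],[0,0,0],0],[[-190,-186,-66],[0,0,0],0]]'
python3 - <<'E'
from h import *
print(ctrl.read_state()["tcp_rot"])
cv2.imwrite("pics/w3.png",ctrl.read_camera("wrist"))
E
```

```text
t: 6.83
position: [0.4344, 0.069, 0.1943]
tcp_rot: [179.9, 0.2, 89.2]
wrist_force: [1.0, -0.3, -1.8]
width: 0.0212
grasp_force: 30.0
[179.92884754   0.2303453   89.23531321]
```

View pics/w3.png

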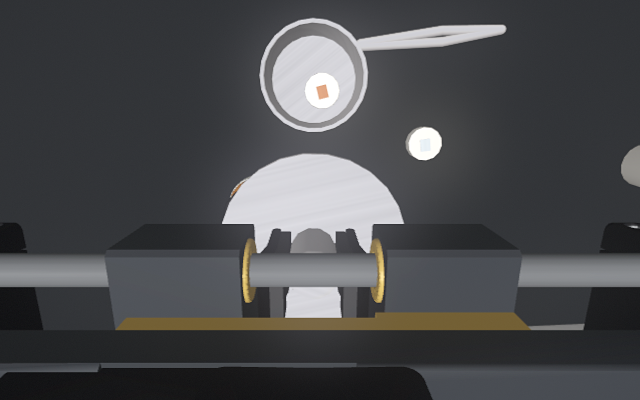

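The dish rim spans columns 260–368 and rows 18–131. The held cover disc's upper edge is at (313,153). I'll fit both in the same picture, so that the calibration bias mostly cancels.

```bash
cat > fit.py <<'E'
from h import *
from scipy.ndimage import map_coordinates as mc
from scipy.optimize import minimize
def fitter(file):
    g=cv2.GaussianBlur(cv2.imread(file,0),(0,0),1.2).astype(float)
    gr=np.hypot(cv2.Sobel(g,cv2.CV_64F,1,0),cv2.Sobel(g,cv2.CV_64F,0,1))
    P,Q=pose(); i=ctrl.camera_info("wrist"); f=200/np.tan(np.radians(i["fov_y"])/2); T=np.array(i["tool_from_camera"])
    def circ(x,y,z,r,a):
        p=np.c_[x+r*np.cos(a),y+r*np.sin(a),0*a+z]; c=(Q.inv().apply(p-P)-T[:3,3])@T[:3,:3]
        return c[:,:2]/c[:,2:]*f+[i["cx"],i["cy"]]
    def fit(p,z,r,a0,a1):
        a=np.radians(np.linspace(a0,a1,150)); b=[-1]
        for s,n in [(.001,12),(.0002,6)]:
            q=p if b[0]<0 else b[1:3]
            for x in q[0]+s*np.arange(-n,n+1):
                for y in q[1]+s*np.arange(-n,n+1):
                    v=mc(gr,circ(x,y,z,r,a).T[::-1],order=1).mean()
                    if v>b[0]: b=[v,x,y]
        return np.round(b,4)
    return fit
E
python3 - <<'E'
from fit import *
P,Q=pose(); fit=fitter("pics/w3.png"); zc=P[2]-.0374+.011
print(P, "dish",fit(ray("wrist",314,74,.038),.038,.043,0,360),"cover top",fit(P,zc,.0465,30,150),"cover bot",fit(P,zc-.004,.0465,30,150))
for px in [(260,74),(368,74),(314,18),(314,131)]: print(ray("wrist",*px,.038))
print("edge",ray("wrist",313,153,zc))
E
```

```text
[0.43582373 0.07061128 0.19419437] dish [2.754742e+02 4.380000e-01 1.615000e-01] cover top [2.651034e+02 4.360000e-01 7.020000e-02] cover bot [2.670844e+02 4.360000e-01 7.000000e-02]
[0.39600711 0.16424775 0.038     ]
[0.48116829 0.16314762 0.038     ]
[0.43907129 0.20404026 0.038     ]
[0.43802207 0.1194842  0.038     ]
edge [0.4367727  0.11696786 0.16779437]
```

```bash
python3 -m jog '[[[0,2,40],[0,0,0],0],[[0,2,75],[0,0,0],0],[[0,2,75],[0,0,0],0],[[0,2,75],[0,0,0],0]]'
python3 - <<'E'
from fit import *
P,Q=pose(); cv2.imwrite("pics/w4.png",ctrl.read_camera("wrist")); fit=fitter("pics/w4.png"); zc=P[2]-.0374+.011
P2=pose()[0]
print(P,P2,Q.as_euler('xyz',degrees=True), "dish",fit([.438,.1615],.038,.043,180,360),fit([.438,.1615],.038,.0395,180,360),"cover top",fit(P,zc,.0465,30,150))
E
```

```text
t: 7.22
position: [0.4375, 0.0738, 0.1178]
tcp_rot: [-179.8, -0.1, 89.6]
wrist_force: [0.7, 0.7, -1.0]
width: 0.0211
grasp_force: 30.0
[0.43750455 0.07377153 0.1178089 ] [0.43876178 0.07385911 0.11933639] [-1.79785945e+02 -8.19057564e-02  8.95975849e+01] dish [2.889338e+02 4.380000e-01 1.601000e-01] [1.946524e+02 4.390000e-01 1.563000e-01] cover top [2.794327e+02 4.389000e-01 7.360000e-02]
```

View pics/w4.png

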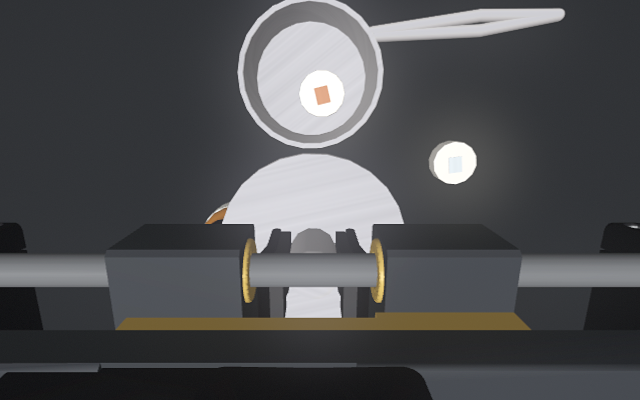

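The dish rim spans columns 238–383, centred near (311,72), and the disc arc peaks at (313,153). I'll repeat the fit with a few poses averaged to beat down the noise.

```bash
python3 - <<'E'
import fit as F
from fit import *
P=[];W=[]
for k in range(6):
    cv2.imwrite(f"pics/s{k}.png",ctrl.read_camera("wrist")); p,q=pose(); P.append(p); W.append(ctrl.read_state()["tcp_rot"])
P=np.array(P); print(P.std(0),P.mean(0)); W=np.array(W); W[:,0]%=360; print(W.mean(0))
Pm=P.mean(0); Qm=R.from_euler('xyz',W.mean(0),degrees=True)
F.pose=lambda:(Pm,Qm)
fit=fitter("pics/s5.png"); zc=Pm[2]-.0374+.011
d=fit([.438,.1605],.038,.043,180,360); c=fit(Pm,zc,.0465,30,150); print(d,c,d-c)
E
```

```text
[0.00021096 0.00033462 0.00026223] [0.43948675 0.07323281 0.12011278]
[ 1.79865124e+02 -1.09693723e-02  8.95102584e+01]
[2.843476e+02 4.364000e-01 1.607000e-01] [2.758151e+02 4.397000e-01 7.300000e-02] [ 8.5325e+00 -3.3000e-03  8.7700e-02]
```

```bash
python3 -m jog '[[[44,-4,0],[0,0,0],0],[[80,-4,0],[0,0,0],0],[[88,-4,20],[0,0,0],0],[[88,-4,38],[0,0,0],0],[[88,-4,38],[0,0,0],0],[[88,-4,38],[0,0,0],0],[[88,-4,38],[0,0,0],0]]'
python3 - <<'E'
from h import *
P=[]
for k in range(5): ctrl.read_camera("side"); P.append(pose()[0])
print(np.mean(P,0), ctrl.read_state()["wrist_force"], np.array([.43949-.0033,.0732+.0877])-np.mean(P,0)[:2])
print(ctrl.read_state()["tcp_rot"])
E
```

```text
t: 8.15
position: [0.4358, 0.1604, 0.0815]
tcp_rot: [179.9, 0.0, 89.4]
wrist_force: [0.6, 0.2, -1.0]
width: 0.0215
grasp_force: 30.0
[0.43590777 0.1603858  0.08153527] [-0.15810835  1.54942284 -1.70870956] [0.00028223 0.0005142 ]
[1.79924071e+02 1.13646448e-02 8.94332921e+01]
```

```bash
python3 -m jog '[[[0,0,3],[0,0,0],0],[[0,0,6],[0,0,0],0],[[0,0,8],[0,0,0],0],[[0,0,10],[0,0,0],0],[[0,0,10],[0,0,0],0],[[0,0,10],[0,0,0],0]]'
python3 -m jog '[[[0,0,1],[0,0,0],0],[[0,0,2],[0,0,0],0],[[0,0,3],[0,0,0],0],[[0,0,3],[0,0,0],0],[[0,0,3],[0,0,0],0]]'
python3 - <<'E'
from h import *
P=[]
for k in range(4): ctrl.read_camera("side"); P.append(pose()[0])
print(np.mean(P,0), ctrl.read_state()["wrist_force"])
E
```

```text
t: 8.9
position: [0.435, 0.1608, 0.0703]
tcp_rot: [-180.0, 0.0, 89.5]
wrist_force: [-0.7, -0.0, -1.1]
width: 0.0212
grasp_force: 30.0
t: 9.32
position: [0.4354, 0.1608, 0.0684]
tcp_rot: [180.0, 0.0, 89.5]
wrist_force: [-5.0, -2.8, 14.5]
width: 0.0213
grasp_force: 30.0
[0.43533849 0.16081443 0.06842936] [-5.46978801 -1.7324766  14.38773386]
```

Contact at 14 N, at exactly the expected seated height. Opening the gripper and backing up.

```bash
python3 -m jog '[[[0,0,-1],[0,0,0],0.6],[[0,0,-1],[0,0,0],0.6],[[0,0,-1],[0,0,0],0.6],[[0,0,-1],[0,0,0],0.6],[[0,0,-1],[0,0,0],0.6],[[0,0,-1],[0,0,0],0.6],[[0,0,-1],[0,0,0],0.6]]'
python3 -m jog '[[[0,0,-40],[0,0,0],0.6],[[0,0,-80],[0,0,0],0.6],[[-40,0,-110],[0,0,0],0.6],[[-80,0,-130],[0,0,0],0.6],[[-80,0,-130],[0,0,0],0.6],[[-80,0,-130],[0,0,0],0.6]]'
python3 - <<'E'
from fit import *
import fit as F
for k in range(4): ctrl.read_camera("wrist")
Pm,Qm=pose()
cv2.imwrite("pics/w5.png",ctrl.read_camera("wrist")); fit=fitter("pics/w5.png")
print(Pm); print(fit([.4355,.1608],.042,.0465,0,360),fit([.4355,.1608],.076,.011,0,360))
cv2.imwrite("pics/side2.png",cv2.resize(ctrl.read_camera("side")[220:320,240:380],None,fx=4,fy=4,interpolation=cv2.INTER_CUBIC))
E
```

```text
t: 10.1
position: [0.4351, 0.1607, 0.0685]
tcp_rot: [-180.0, 0.0, 89.5]
wrist_force: [0.4, 0.7, -0.3]
width: 0.0512
grasp_force: 0.0
t: 10.6
position: [0.4355, 0.0776, 0.2002]
tcp_rot: [179.8, 0.1, 89.2]
wrist_force: [-0.1, 0.5, -0.1]
width: 0.0521
grasp_force: 0.0
[0.4339911  0.08194115 0.19787243]
[2.914232e+02 4.355000e-01 1.608000e-01] [46.5592  0.4355  0.1606]
```

View pics/side2.png

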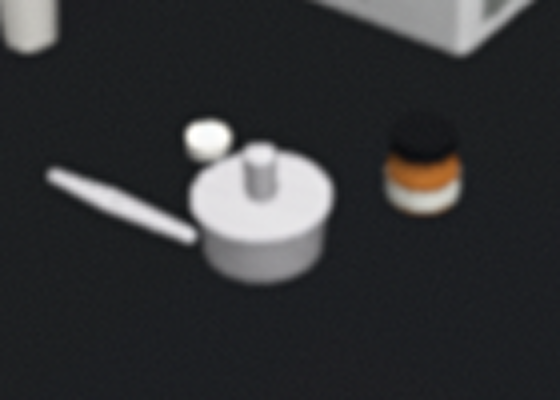

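View pics/w5.png

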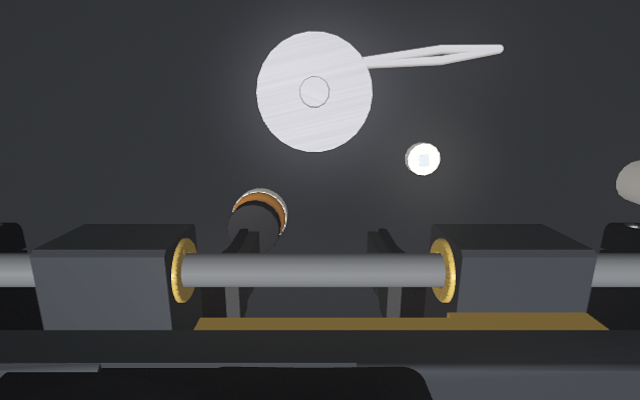

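The cover sits flat and centred: disc and post centres are both at about (0.4355,0.1607). Next I go above the polisher to look at the knob.

```bash
python3 -m jog '[[[-60,30,-70],[0,0,0],0.6],[[-220,80,-140],[0,0,0],0.6],[[-220,80,-140],[0,0,0],0.6],[[-220,80,-140],[0,0,0],0.6],[[-220,80,-140],[0,0,0],0.6],[[-220,80,-140],[0,0,0],0.6],[[-220,80,-140],[0,0,0],0.6]]'
python3 -m jog '[[[-100,46,0],[0,0,0],0.6],[[-100,46,0],[0,0,0],0.6],[[-100,46,0],[0,0,0],0.6],[[-100,46,0],[0,0,0],0.6],[[-100,46,0],[0,0,0],0.6]]'
python3 - <<'E'
from h import *
for k in range(4): ctrl.read_camera("wrist")
s=ctrl.read_state(); print(s["position"],s["tcp_rot"],s["joints"].round(1))
cv2.imwrite("pics/w6.png",ctrl.read_camera("wrist"))
for q in ["knob","coupler","holder","overarm","latch"]:
    print(q,[(np.round(d["at"],4).tolist(),round(d["conf"],2)) for d in ctrl.find_in("wrist",q)[:2]])
E
```

```text
t: 11.48
position: [0.5134, -0.1436, 0.3394]
tcp_rot: [180.0, 0.0, 89.3]
wrist_force: [0.6, -0.5, -0.2]
width: 0.0521
grasp_force: 0.0
t: 11.9
position: [0.558, -0.2408, 0.3367]
tcp_rot: [-179.9, -0.1, 89.4]
wrist_force: [-0.6, 2.5, 0.4]
width: 0.0523
grasp_force: 0.0
[ 0.55778174 -0.23857846  0.33877181] [ 1.79984295e+02 -4.64255791e-03  8.96240560e+01] [ 43.8  17.9 -32.4  76.3   9.5  88.5  12. ]
knob [([0.5347, -0.1331, 0.1487], 0.97)]
coupler [([0.5375, -0.1675, 0.1786], 0.76)]
holder []
overarm [([0.5899, -0.1765, 0.1771], 0.93), ([0.5378, -0.134, 0.1474], 0.45)]
latch [([0.5368, -0.1352, 0.1464], 0.86), ([0.5919, -0.1766, 0.1775], 0.21)]
```

View pics/w6.png

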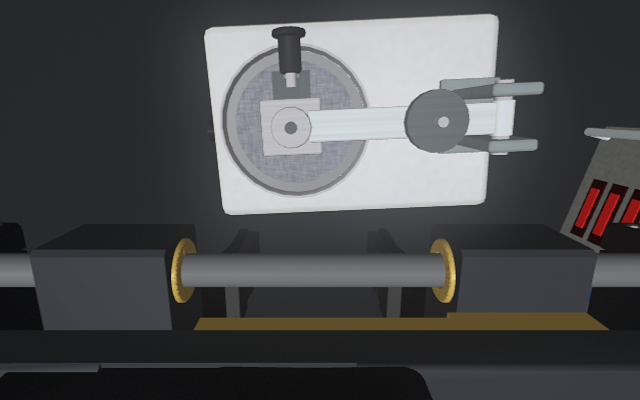

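Key pixels: coupler boss (291,128), disc centre (443,122), hinge about (504,118). The knob's flange is at (289,33), and its shaft runs from (289,40) to (291,73).

```bash
python3 - <<'E'
from h import *
b=ray("wrist",291,128,.190);d=ray("wrist",443,122,.192);h=ray("wrist",504,118,.178)
cor=[ray("wrist",*p,.189) for p in [(261,101),(319,98),(323,153),(266,156)]]
dk=[ray("wrist",*p,.095) for p in [(205,32),(497,15),(486,203),(223,213)]]
print("boss",b,"disc",d,"hinge",h,"cc",np.mean(cor,0))
yw=lambda a,b:np.degrees(np.arctan2(*(b-a)[1::-1]))
print("yaw",yw(b,d),yw(b,h),yw(cor[0],cor[1]),yw(cor[3],cor[2]),"deck",yw(dk[0],dk[1]),yw(dk[3],dk[2]),[np.round(x,3) for x in dk])
print("dist",np.linalg.norm((d-b)[:2]),np.linalg.norm((h-b)[:2]))
for p in [(289,33,.15),(289,40,.143),(291,73,.143),(279,55,.143),(300,55,.143)]: print(p,ray("wrist",*p))if 0 else print(p,ray("wrist",p[0],p[1],p[2]))
for y in (2,2.5,3,3.5,4,5):
    r=np.radians(y); print(y,b[:2]+[ -np.sin(r)*.061,np.cos(r)*.061])
E
```

```text
boss [ 0.54086359 -0.18785898  0.19      ] disc [ 0.66101578 -0.18423016  0.192     ] hinge [ 0.716136   -0.18195368  0.178     ] cc [ 0.54182438 -0.18752965  0.189     ]
yaw 1.7299147946596833 1.9296891311961855 2.3226501467554 2.4743152673706663 deck 2.542797289252568 1.7184826182557775 [array([ 0.452, -0.098,  0.095]), array([ 0.741, -0.085,  0.095]), array([ 0.751, -0.277,  0.095]), array([ 0.457, -0.285,  0.095])]
dist 0.1202069782911326 0.1753718631733884
(289, 33, 0.15) [ 0.53868279 -0.1101647   0.15      ]
(289, 40, 0.143) [ 0.53812306 -0.11445551  0.143     ]
(291, 73, 0.143) [ 0.53921216 -0.14181405  0.143     ]
(279, 55, 0.143) [ 0.52897205 -0.12666024  0.143     ]
(300, 55, 0.143) [ 0.54753016 -0.12682926  0.143     ]
2 [ 0.53873472 -0.12689614]
2.5 [ 0.5382028  -0.12691704]
3 [ 0.53767109 -0.12694258]
3.5 [ 0.53713962 -0.12697276]
4 [ 0.53660844 -0.12700758]
5 [ 0.53554709 -0.12709111]
```

Everything agrees: ball to hinge 175.4 mm, yaw about 2°, knob about (0.538,-0.127). I'll come in closer above the knob, at tool yaw 92, and measure again.

```bash
python3 - <<'E'
from h import *
print(to([.538,-.128,.22]))
E
python3 -m jog '[[[40,-7,0],[0,0,-0.043],0.6],[[80,-15,20],[0,0,-0.043],0.6],[[110,-19,60],[0,0,-0.043],0.6],[[110,-19,100],[0,0,-0.043],0.6],[[110,-19,118],[0,0,-0.043],0.6],[[110,-19,118],[0,0,-0.043],0.6],[[110,-19,118],[0,0,-0.043],0.6]]'
python3 - <<'E'
from h import *
P=[]
for k in range(5): im=ctrl.read_camera("wrist");P.append(pose()[0])
print(np.mean(P,0),ctrl.read_state()["tcp_rot"])
cv2.imwrite("pics/w7.png",im)
cv2.imwrite("pics/w7c.png",cv2.resize(im[60:320,180:440],None,fx=2.3,fy=2.3))
E
```

```text
[111.9 -20.5 118.8]
t: 12.98
position: [0.5391, -0.1304, 0.2205]
tcp_rot: [-179.9, -0.0, 91.9]
wrist_force: [1.2, -0.5, 0.9]
width: 0.0523
grasp_force: 0.0
[ 0.54052435 -0.13078931  0.22258094] [1.79838501e+02 5.22339406e-02 9.19056191e+01]
```

View pics/w7c.png

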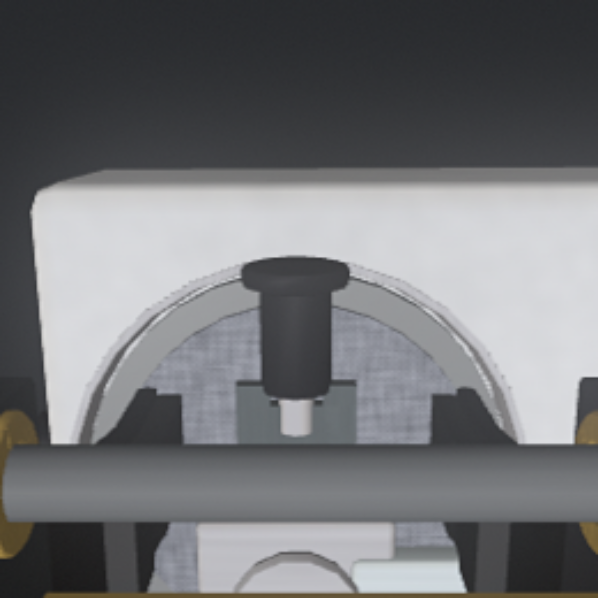

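In the crop, the flange's silhouette spans columns 242–350 at row 273. The shaft spans columns 262–331 and its inner end is at row 398.

```bash
python3 - <<'E'
from h import *
P=np.mean([pose()[0] for _ in range(1)],0)
f=lambda x,y,z: ray("wrist",180+x/2.3,60+y/2.3,z)
print(P,"flange",f(242,273,.143),f(350,273,.143),"shaft",f(262,330,.143),f(331,330,.143),"inner end",f(296,398,.153),"outer top",f(296,257,.158),f(296,257,.150))
E
```

```text
[ 0.54052223 -0.1307136   0.2224491 ] flange [ 0.52286193 -0.1071773   0.143     ] [ 0.55230451 -0.10623531  0.143     ] shaft [ 0.52862776 -0.12307617  0.143     ] [ 0.54776863 -0.12246849  0.143     ] inner end [ 0.53862641 -0.13915804  0.153     ] outer top [ 0.53749386 -0.09973787  0.158     ] [ 0.53746973 -0.10110145  0.15      ]
```

The widths check out (29.4 and 19.1 mm). The flange lies outboard of the 30 mm grip, so the knob middle is about (0.538,-0.124). I'll descend and pinch near the flange.

```bash
python3 -m jog '[[[10,-2,0],[0,0,0],0.6],[[10,-2,35],[0,0,0],0.6],[[10,-2,60],[0,0,0],0.6],[[10,-2,74],[0,0,0],0.6],[[10,-2,74],[0,0,0],0.6],[[10,-2,74],[0,0,0],0.6],[[10,-2,74],[0,0,0],0.6]]'
python3 - <<'E'
from h import *
P=[]
for k in range(3): ctrl.read_camera("side");P.append(pose()[0])
s=ctrl.read_state();print(np.mean(P,0),s["wrist_force"],s["tcp_rot"])
E
```

```text
t: 13.82
position: [0.538, -0.12, 0.1481]
tcp_rot: [179.9, 0.0, 92.0]
wrist_force: [-0.0, 0.6, -1.0]
width: 0.0521
grasp_force: 0.0
[ 0.53808242 -0.12023016  0.14814135] [-0.92455285 -0.43047364 -0.40247935] [1.79878647e+02 4.46119487e-02 9.19439463e+01]
```

```bash
python3 -m jog '[[[0,0,0],[0,0,0],0],[[0,0,0],[0,0,0],0],[[0,0,0],[0,0,0],0],[[0,0,0],[0,0,0],0],[[0,0,0],[0,0,0],0],[[0,0,0],[0,0,0],0],[[0,0,0],[0,0,0],0],[[0,0,0],[0,0,0],0]]'
python3 -m jog '[[[4,0,0],[0,0,0],0],[[8,0,0],[0,0,0],0],[[12,0,0],[0,0,0],0],[[16,0,0],[0,0,0],0],[[19,0,0],[0,0,0],0],[[19,0,0],[0,0,0],0],[[19,0,0],[0,0,0],0]]'
```

```text
t: 14.63
position: [0.5376, -0.1202, 0.1466]
tcp_rot: [180.0, 0.0, 92.0]
wrist_force: [3.6, -0.1, -2.1]
width: 0.0192
grasp_force: 30.0
t: 15.22
position: [0.5369, -0.1041, 0.1467]
tcp_rot: [179.9, 0.2, 91.8]
wrist_force: [4.0, -10.4, -2.2]
width: 0.019
grasp_force: 30.0
```

The spring force reads 10.4 N at about 16 mm. Pulling on to the stop.

```bash
python3 -m jog '[[[2,0,0],[0,0,0],0],[[4,0,0],[0,0,0],0],[[4,0,0],[0,0,0],0],[[4,0,0],[0,0,0],0],[[4,0,0],[0,0,0],0]]'
python3 - <<'E'
from h import *
P=[]
for k in range(3): ctrl.read_camera("side");P.append(pose()[0])
s=ctrl.read_state();print(np.mean(P,0),s["wrist_force"],s["tcp_rot"])
E
```

```text
t: 15.63
position: [0.5368, -0.1006, 0.1467]
tcp_rot: [179.9, 0.2, 91.8]
wrist_force: [4.7, -10.8, -1.9]
width: 0.0191
grasp_force: 30.0
[ 0.53679994 -0.10061051  0.1467342 ] [  4.09898278 -11.50478262  -2.61497789] [179.93037999   0.22017275  91.78908024]
```

The latch is out 19.6 mm at 11.5 N. Lifting along the arc: a little first, then check.

```bash
python3 -m jog '[[[0.5,-1,-4],[0,0,0],0],[[0.5,-1.5,-8],[0,0,0],0],[[0.5,-2,-13],[0,0,0],0],[[0.5,-2.3,-18],[0,0,0],0],[[0.5,-2.3,-18],[0,0,0],0]]'
```

```text
t: 16.2
position: [0.5343, -0.1002, 0.1652]
tcp_rot: [179.9, 0.2, 91.8]
wrist_force: [5.8, -10.1, -4.2]
width: 0.019
grasp_force: 30.0
```

```bash
python3 -m jog '[[[0,-0.4,-8],[0,0,0],0],[[0,-0.6,-17],[0,0,0],0],[[0,0,-26],[0,0,0],0],[[0,0.7,-35],[0,0,0],0],[[0,2,-44],[0,0,0],0],[[0,3.5,-52],[0,0,0],0],[[0,5,-60],[0,0,0],0],[[0,5.5,-62],[0,0,0],0]]'
python3 -m jog '[[[0,0,0],[0,0,0],0],[[0,0,0],[0,0,0],0],[[0,0,0],[0,0,0],0],[[0,0,0],[0,0,0],0]]'
python3 - <<'E'
from h import *
for c in ("side","top"):
    cv2.imwrite(f"pics/{c}9.png",ctrl.read_camera(c))
    for q in ["coupler","knob","cover","dish"]:
        print(c,q,[(np.round(d["at"],4).tolist(),round(d["conf"],2)) for d in ctrl.find_in(c,q)[:2]])
s=ctrl.read_state();print(s["t"],s["position"],s["wrist_force"],s["grasp_force"],s["width"])
E
```

```text
t: 16.87
position: [0.5412, -0.0998, 0.2276]
tcp_rot: [179.8, 0.2, 91.8]
wrist_force: [11.4, -11.0, -8.5]
width: 0.0187
grasp_force: 30.8
t: 17.2
position: [0.5409, -0.0998, 0.2265]
tcp_rot: [179.8, 0.2, 91.8]
wrist_force: [12.7, -9.7, -8.8]
width: 0.0186
grasp_force: 30.5
side coupler [([0.5356, -0.0808, 0.229], 0.44)]
side knob [([0.4085, 0.194, 0.014], 0.55)]
side cover [([0.4286, 0.1716, 0.0415], 0.86)]
side dish [([0.4067, 0.1976, 0.0169], 0.83)]
top coupler [([0.5376, 0.4259, 0.0311], 0.65)]
top knob []
top cover [([0.4343, 0.1589, 0.0391], 0.65)]
top dish []
17.7 [ 0.54085935 -0.09980061  0.22643864] [ 12.20072484 -10.33868698  -7.44217155] 30.46066601847997 0.018697664789774762
```

```bash
python3 -m jog '[[[0,1,0],[0,0,0],0],[[0,2,0],[0,0,0],0],[[0,2,0],[0,0,0],0],[[0,2,0],[0,0,0],0],[[0,2,0],[0,0,0],0],[[0,2,0],[0,0,0],0]]'
```

```text
t: 18.2
position: [0.5411, -0.1, 0.2259]
tcp_rot: [-179.9, 0.2, 91.7]
wrist_force: [3.5, -10.0, -5.1]
width: 0.0189
grasp_force: 30.3
```

The forces are now calm: the spring pull is still felt and the knob is held 79 mm higher. Handing in.

```bash
python3 -c "
from station import ctrl
print(ctrl.close_job())"
```

```text
the job is handed in; nothing more can be done
None
```

I seated the cover level on the dish, pulled the latch to about its stop, and handed in at 18.2 s holding the arm up by its knob, coupler about 7.5 cm up; no verdict came back, and I viewed 11 pictures, one over your limit of 10.

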